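# Pack the rod-repair kit

### The job

Pack the rod-repair kit: put the full glue syringe (plunger drawn out), the thread spool (standing upright) and the flat box of rod guides (lid up) each into the foam recess of its own shape in the kit tray, fully down in the recess. The other syringe is used up (plunger pushed right in): lay it flat in the small steel tray. Do not push in the full syringe's plunger and do not knock over the varnish jar.

Things in the scene. Friction and masses are not known exactly. Their poses are not given: they have to be found in the camera images.
- syringe_full: Full glue syringe, white, lying on the green mat (mat 3 mm thick). Barrel 18 mm across, 88 mm long: grip it there. Flange at its rear 30 mm wide, 18 mm high. Grey plunger drawn 56 to 63 mm out behind the flange; 156 to 163 mm long in all. Origin on the barrel's axis at its middle, 9 mm above the underside; x to the nozzle (tip at +54 mm, flange -46, thumb plate -102 to -109). About 35 g.
- syringe_full_plunger (a joint): Plunger of the full syringe: 0 = pushed right in, grows as it is drawn out, in m; starts at 0.048 to 0.055. It slides with about 2 N of friction and stays where it is left. Pushed in below 0.038, glue is lost.
- syringe_spent: Used-up glue syringe on the mat, same barrel, flange and nozzle; its plunger is pushed right in, the thumb plate only 8 mm behind the flange, about 108 mm long in all. Same origin (barrel's axis, barrel's middle, 9 mm above the underside) and x to the nozzle. Mass about 35 g.
- thread_spool: Spool of grey thread with black flanges, standing upright on the mat: 36 mm across (thread 33 mm), 42 mm high. Origin at the centre of its underside, z up.
- guide_box: Flat closed plastic box of steel rod guides, clear lid up, on the mat: 66 mm (x) by 44 mm (y) by 22 mm high. Origin at the centre of its underside.
- foam_long: Foam block, black on yellow, with the long recess for the full syringe (either way round): 178 mm (x) by 44 mm (y), 5 mm deep. Origin: centre of the recess floor, 10 mm above the desk. The three blocks, 200 mm (x) by 79 mm, lie side by side in any order in the grey kit tray, tops level. The recess is too narrow for fingers: let go a few mm above the floor, things settle.
- foam_round: Foam block in the kit tray with the round recess for the thread spool: 52 mm across, 5 mm deep. Origin at the centre of the recess floor, 10 mm above the desk.
- foam_block: Foam block in the kit tray with the rectangular recess for the guide box: 80 mm (x) by 58 mm (y), 5 mm deep; the box may lie either way round. Origin at the centre of the recess floor, 10 mm above the desk.
- spent_tray: Small steel tray for used-up syringes on the desk: outside 160 mm (x) by 95 mm (y), walls 2.5 mm thick and 15 mm high, floor 1.5 mm thick. Origin at the centre of its underside.
- varnish_jar: Brown varnish jar with black cap and paper label at the far edge of the mat, 38 mm across, 48 mm high, not to be knocked over. Origin at the centre of its underside, z up.
Not all that is in view belongs to the job. Leave any blue, orange or purple look-alike of the guide_box alone.

How it is judged (in metres and radians):
At the end, for the whole second after the job is handed in: Full syringe down in the long recess, either way round, plunger out over 38 mm; spool upright and box lid up on the floors of their recesses (12 mm off centre, 2.5 mm above the floor at most); spent syringe flat on the steel tray's floor; jar standing; all at rest (z of syringe_full in the frame of foam_long between 0.004 and 0.0115 m and x of syringe_full in the frame of foam_long between -0.038 and 0.038 m and y of syringe_full in the frame of foam_long between -0.012 and 0.012 m and angle between syringe_full's own x axis and vertical between 1.548 and 1.594 rad and angle between the x axis of syringe_full and the x axis of foam_long, either way round below 0.2 rad and value of joint syringe_full_plunger above 0.038 m and horizontal distance between thread_spool and foam_round below 0.012 m and z of thread_spool in the frame of foam_round below 0.0025 m and angle between each of thread_spool, guide_box's own z axis and vertical below 0.06 rad and horizontal distance between guide_box and foam_block below 0.012 m and z of guide_box in the frame of foam_block below 0.0025 m and angle between the x axis of guide_box and the x axis of foam_block, either way round below 0.4 rad and z of syringe_spent in the frame of spent_tray between 0.005 and 0.0135 m and x of syringe_spent in the frame of spent_tray between -0.06 and 0.06 m and y of syringe_spent in the frame of spent_tray between -0.042 and 0.042 m and angle between syringe_spent's own x axis and vertical between 1.47 and 1.67 rad and linear speed of each of syringe_full, syringe_spent, thread_spool, guide_box below 0.02 m/s and angle between varnish_jar's own z axis and vertical below 0.3 rad); the robot touches nothing.
It fails at once if the full syringe's plunger is pushed in below 0.038 (value of joint syringe_full_plunger below 0.038 m).
It fails at once if the varnish jar is knocked over (angle between varnish_jar's own z axis and vertical above 0.5 rad).
It also fails if it takes over 120 s, if anything falls off the work surface, if the arm or the gripper's body presses on something with over 40 N, if the wrist force passes 120 N, or if a joint passes its speed limit or range.

### The arm

A 7-joint arm with a two-finger parallel gripper is mounted at the origin on the work surface. World frame = base frame: x ahead of the robot, y to its left, z up, the work surface at z = 0. Lengths are in mm, angles in rad, forces in N, time in s.
With the tool pointing down it reaches from about 350 to 900 mm from the base axis. Payload 19.9 kg.
Tool frame: the origin (TCP) lies between the finger pads; the fingertips stand 11 mm ahead of it and the grasp point (between the pads) lies 8 mm behind it; z points along the fingers, y is the line along which they close (so a half turn about z gives the same grasp; the last joint's range is limited). The gripper opens to 85 mm and grips with 20 to 120 N. Pads are 22 mm wide; open, the fingers measure 114 mm over their backs; the gripper's body (76 mm by 85 mm) begins 54 mm behind the grasp point. The pads swing forward as they close: fully open they stand 13 mm farther back than shut.
Start: joints at [-1.341, 0.417, -0.01, 1.614, 0.005, 1.111, -0.053], TCP at [167.179, 602.207, 242.26] pointing down, gripper open.
Joint ranges: [-2.81, 2.81], [-0.39, 2.02], [-1.27, 1.25], [0.06, 2.57], [-1.19, 4.33], [0.19, 2], [-2.82, 2.82]. Speed limits (rad/s): [1.89, 1.89, 2.39, 2.39, 3.01, 3.01, 3.01].

### API

Orientations are given as a rotation vector (axis times angle).
In Python, from workcell import read_state, grab_frame, camera_params, hand_in, masks_of gives the robot as it stands.
- The arm moves only by the tool jog_arm, never from a script. Its arguments are lists of equal length, an entry for each row: "dr": the turn, a rotation vector about the tool's x, y, z in degrees, a list of three; "offset": the shift along the tool's x, y, z in m, a list of three; "jaw": the opening, from -1 (shut) to 1 (fully open). In form: {"dr": [[wx, wy, wz], ...], "offset": [[dx, dy, dz], ...], "jaw": [jaw, ...]}. A call has exactly 8 rows; each row is the pose to reach, as a shift and turn from the pose commanded when the call began, along the tool's axes at that moment; what a row does not reach only later rows make up. A row lasts 1/8 s, in which the tool goes at most 62.5 mm and 10.7 degrees, less where a joint would pass 70% of its speed; a pose out of reach is approached as far as the arm can. A call with a gripper value outside its range is refused whole. The fingers move at their own pace and stop on an object; "grip_force" is the grip in N (left out, the last holds). Time passes only in rows, so rows that repeat a pose let the fingers close, or fill a call up. It gives the time, the measured TCP pose, the force, the opening and the grip force at its end, in the units of the state.
- read_state(): the state, without advancing time (a new reading comes with each control period).
- grab_frame(name): name is "scene" or "side" or "wrist"; returns (picture, depth): 420x560x3 uint8, red, green, blue; 420x560 float32, mm along the optical axis (not along the pixel's ray), 0 where there is no reading.
- camera_params(name): a dict with "fx", "fy", "cx", "cy" (pixels), "k1" (the pictures are not rectified: a ray, as slopes to the right and down, at radius r is drawn at 1 + k1 r^2 times it, then the intrinsics apply), "rvec" (rotation vector, rad) and "tvec" (3), from world to camera coordinates, as OpenCV has them; the wrist camera has in their place "mount" (4x4, takes a point from camera to tool coordinates, whose origin is the TCP and whose axes are the flange's). Camera axes: x right, y down, z forward; pixel columns grow to the right and rows downward; lengths in mm; the calibration is good to about 2 mm. A picture is of the moment at which its call begins: read the wrist's pose just before it. camera_params takes no time and is no camera call.
- hand_in(): hands the job in; it is judged then, once.
Trained networks look in the newest picture that a camera, given by its name, has taken for a name from the list of things; names that differ only in an ending like _2 or _b are one class to them, and where a whole thing is asked for, a point or a joint stands for the part that bears it (a point fixed in the world has none). Each returns a list of dicts, best first, with "p" (0 to 1); they miss things now and then, are a little off and sometimes report something else, mostly with a low value. They report only what shows in the picture. A call takes as long as a camera call. They do not tell look-alikes from the thing itself.
- masks_of(name, camera): "mask" (420x560 bool, what is visible of it) and "box" ([left, top, width, height] in pixels, round what is visible of it).
The state is a dict: "time_s": time; "joint_positions": joint angles; "joint_vel": joint speeds; "effort": joint torques, N m; "tool_pos": TCP position; "tool_rot": TCP orientation; "wrist_force": force on the tool from outside, world axes, zero at the start; "ft_torque": the same for the moment, N m; "gripper_width": finger opening in mm; "finger_force": force on a finger pad.
Only numpy, scipy, OpenCV 4.12 (cv2) and the standard library are available. Lean on these libraries where they do the work, as an engineer would, in place of code of your own. Each camera call takes 0.05 s, during which the arm holds its last target. There are 200 camera calls.

## Working session

There is one attempt and no reset: what is moved stays moved. The work goes in short steps, Python scripts to look and compute and a tool call to move; the robot and the scene stay as the last step left them, time stands still between calls to the robot, and variables do not carry over. Pictures are saved under pics/ and viewed, at most 14 in all, crops included, and the job is handed in when it is done.

Besides the shell and the picture viewer there is one more tool, called after "Emit:" as name(argument=value, ...) on one line, values as JSON. jog_arm: Moves the arm, as the interface text tells. Its arguments: {"type":"object","properties":{"dr":{"type":"array","items":{"type":"array","items":{"type":"number"}}},"offset":{"type":"array","items":{"type":"array","items":{"type":"number"}}},"jaw":{"type":"array","items":{"type":"number"}},"grip_force":{"type":"number"}},"required":["dr","offset","jaw"]}

```bash
mkdir -p pics; ls; cat > h.py <<'E'
import numpy as np, cv2
from scipy.spatial.transform import Rotation as R
from workcell import read_state, grab_frame, camera_params, hand_in, masks_of
def pose(cam,st=None):
    p=camera_params(cam)
    if cam=='wrist':
        T=np.eye(4);T[:3,:3]=R.from_rotvec(st['tool_rot']).as_matrix();T[:3,3]=st['tool_pos']
        M=T@np.array(p['mount']);return p,M
    T=np.eye(4);T[:3,:3]=R.from_rotvec(p['rvec']).as_matrix();T[:3,3]=p['tvec']
    return p,np.linalg.inv(T)
def cloud(cam,depth,st=None):
    p,M=pose(cam,st)
    v,u=np.mgrid[:420,:560].astype(float)
    x=(u-p['cx'])/p['fx'];y=(v-p['cy'])/p['fy'];a,b=x.copy(),y.copy()
    for _ in range(15):
        s=1+p['k1']*(a*a+b*b);a,b=x/s,y/s
    P=np.stack([a*depth,b*depth,depth],-1)@M[:3,:3].T+M[:3,3]
    P[depth<=0]=np.nan
    return P
def snap(cam):
    st=read_state();im,d=grab_frame(cam);return st,im,cloud(cam,d,st)
def save(im,n,s=1): cv2.imwrite('pics/'+n,cv2.resize(im[...,::-1],None,fx=s,fy=s))
E
python3 - <<'E'
from h import *
s=read_state();print(s)
for c in ['scene','side']:
    st,im,P=snap(c);save(im,c+'0.png',1.4)
    for n in ['syringe_full','syringe_spent','thread_spool','guide_box','foam_long','foam_round','foam_block','spent_tray','varnish_jar']:
        for m in masks_of(n,c)[:3]:
            k=m['mask']; q=P[k]; q=q[~np.isnan(q[:,0])]
            print(c,n,round(m['p'],2),m['box'],k.sum(),np.median(q,0).round() if len(q) else None,np.percentile(q,95,axis=0).round() if len(q) else None)
E
```

```text
pics
{'time_s': 0.0, 'joint_positions': array([-1.34153452,  0.41796408, -0.01029677,  1.61415113,  0.00472065,
        1.11070046, -0.05302841]), 'joint_vel': array([-0.00263617, -0.00127271, -0.0003854 , -0.00093347, -0.0005223 ,
       -0.00109757, -0.00221637]), 'effort': array([-5.94709782e-04, -8.64460158e+01,  6.79139737e-01, -4.34897232e+01,
        1.91625132e-02,  7.66942394e-03, -4.31489775e-05]), 'tool_pos': array([167.09729416, 601.91366997, 241.67616458]), 'tool_rot': array([-4.24032803e-01, -3.11279243e+00,  1.88314856e-03]), 'wrist_force': array([ 0.08989238, -0.23474085, -0.21941259]), 'ft_torque': array([ 0.02352425, -0.02022605, -0.00633441]), 'finger_force': 0.0, 'gripper_width': 85.37477081564911}
scene syringe_full 0.49 [256.0, 184.3, 15.4, 34.0] 159 [487. -99.  20.] [550. -82.  24.]
scene syringe_spent 0.73 [374.9, 181.8, 44.9, 55.8] 1332 [516. 317.  14.] [603. 354.  19.]
scene syringe_spent 0.64 [199.7, 196.4, 20.0, 28.9] 170 [ 527. -267.   20.] [ 572. -252.   24.]
scene thread_spool 0.72 [228.5, 202.2, 16.1, 19.2] 213 [ 543. -184.   37.] [ 553. -170.   49.]
s
[... 1375 characters left out ...]
ide_box 0.62 [433.2, 237.0, 31.7, 26.6] 635 [ 751. -345.   21.] [ 778. -310.   24.]
side guide_box 0.58 [359.6, 276.9, 47.7, 34.0] 967 [ 533. -361.   24.] [ 569. -335.   27.]
side foam_long 0.61 [171.3, 149.4, 73.4, 27.5] 825 [507. 321.  13.] [600. 351.  16.]
side foam_round 0.95 [200.1, 165.8, 80.5, 36.9] 1141 [526. 155.  15.] [621. 192.  16.]
side foam_block 0.78 [186.2, 162.6, 72.2, 27.2] 940 [515. 237.  14.] [609. 271.  16.]
side spent_tray 0.82 [255.8, 188.3, 73.3, 39.9] 1685 [581.  -3.   2.] [659.  41.  14.]
side varnish_jar 0.92 [381.8, 240.0, 20.6, 26.0] 470 [ 623. -300.   36.] [ 645. -283.   52.]
side varnish_jar 0.55 [256.0, 192.6, 74.0, 36.5] 1633 [582.  -2.   3.] [659.  41.  14.]
```

View pics/scene0.png

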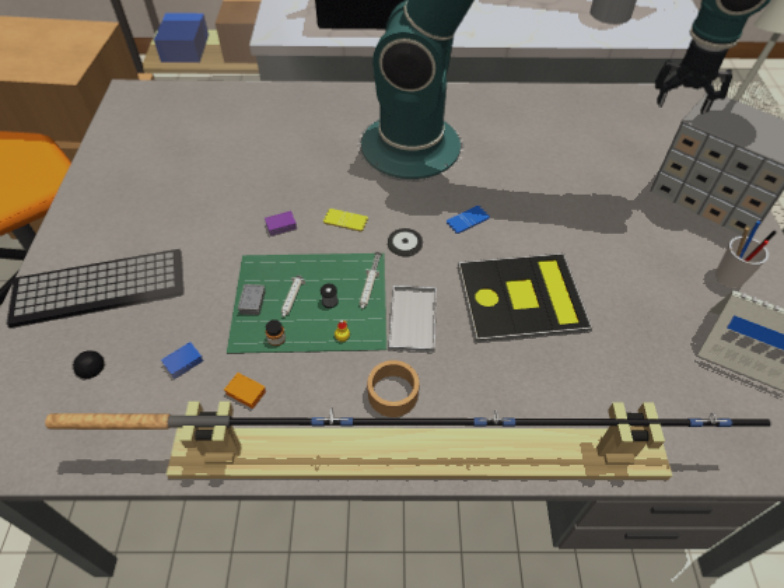

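View pics/side0.png

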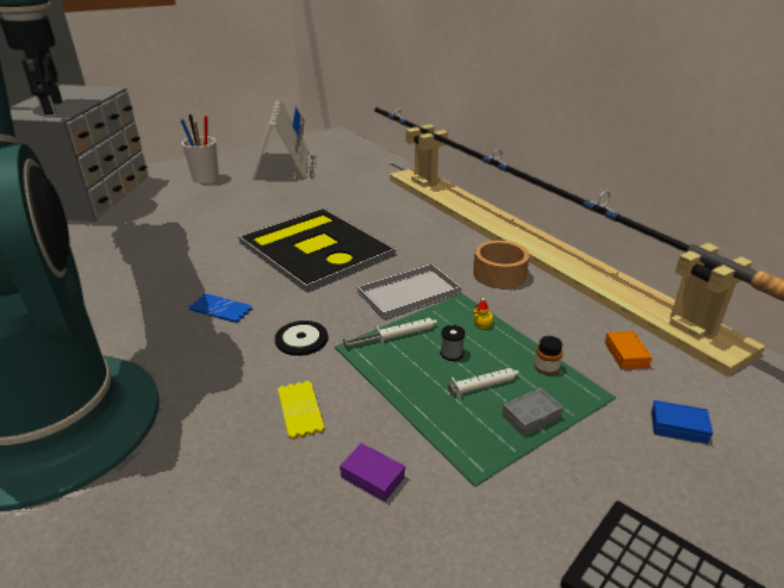

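The scene view (1.4×) shows guide box candidates as grey (251,298), purple (280,222), blue (182,360), and orange (245,390). I choose the grey one on the mat.

The syringe at (370,280) has its plunger drawn out, so it is the full one. The one at (291,295) is spent. The spool is at (329,294), the jar at (275,332) and the duck at (342,332). The steel tray is at (412,317). The foam recesses are round (487,297), block (522,294) and long (560,293).

Next I go over the kit tray for a close look.

```bash
cat >> h.py <<'E'
def go(x,y,z,yaw=None):
    """yaw: world heading (deg) of the tool's closing line y, tool down; nearest half turn."""
    s=read_state();A=R.from_rotvec(s['tool_rot']);M=A.as_matrix()
    off=M.T@(np.array([x,y,z])-s['tool_pos'])/1000
    c=np.degrees(np.arctan2(M[1,1],M[0,1]))
    if yaw is None: yaw=c
    d=(yaw-c+90)%180-90
    t=np.radians(c+d);Y=np.array([np.cos(t),np.sin(t),0]);Z=np.array([0,0,-1.]);X=np.cross(Y,Z)
    B=R.from_matrix(np.stack([X,Y,Z],1))
    print('off',off.round(4),'dr',np.degrees((A.inv()*B).as_rotvec()).round(1),'yaw0',c.round(1),'j7',s['joint_positions'][6].round(2),'t',round(s['time_s'],1),'w',round(s['gripper_width'],1))
E
python3 - <<'E'
from h import *
print(camera_params('wrist'))
go(430,235,330,90); go(480,-210,330,90)
E
```

```text
{'fx': 311.9715287447196, 'fy': 311.9715287447196, 'cx': 275.96464067357533, 'cy': 210.57733004576994, 'k1': -0.06619784047688787, 'mount': array([[ 6.38516114e-04, -9.60093372e-01, -2.79678938e-01,
         7.16075678e+01],
       [ 9.99999515e-01,  4.03274835e-04,  8.98652969e-04,
         1.81021152e-01],
       [-7.50003282e-04, -2.79679376e-01,  9.60093164e-01,
        -1.31374229e+02],
       [ 0.00000000e+00,  0.00000000e+00,  0.00000000e+00,
         1.00000000e+00]])}
off [-0.3515 -0.2835 -0.0877] dr [ -0.    0.  -15.5] yaw0 74.5 j7 -0.05 t 1.0 w 85.4
off [-0.5187 -0.6989 -0.0876] dr [ -0.    0.  -15.5] yaw0 74.5 j7 -0.05 t 1.0 w 85.4
```

Emit:
jog_arm(dr=[[0,0,-15.5],[0,0,-15.5],[0,0,-15.5],[0,0,-15.5],[0,0,-15.5],[0,0,-15.5],[0,0,-15.5],[0,0,-15.5]], offset=[[-0.3515,-0.2835,-0.05],[-0.3515,-0.2835,-0.05],[-0.3515,-0.2835,-0.05],[-0.3515,-0.2835,-0.05],[-0.3515,-0.2835,-0.05],[-0.3515,-0.2835,-0.05],[-0.3515,-0.2835,-0.05],[-0.3515,-0.2835,-0.05]], jaw=[1,1,1,1,1,1,1,1])

```text
time_s: 2.0
tool_pos: [432.0, 231.8, 293.0]
tool_rot: [0.008, 3.14, 0.0]
wrist_force: [-0.7, 1.0, 0.0]
gripper_width: 85.3
finger_force: 0.0
```

```bash
python3 - <<'E'
from h import *
st,im,P=snap('wrist');save(im,'w1.png',1.4);np.savez('w1.npz',P=P,im=im)
print(st['tool_pos'],st['joint_vel'].round(2))
hsv=cv2.cvtColor(im,cv2.COLOR_RGB2HSV)
k=cv2.inRange(hsv,(22,120,80),(38,255,255))
n,l,s,c=cv2.connectedComponentsWithStats(k)
for i in range(1,n):
    if s[i,4]>200:
        q=P[l==i];q=q[~np.isnan(q[:,0])];h=q[:,2]
        r=cv2.minAreaRect(q[:,:2].astype(np.float32))
        print(s[i],np.median(h).round(1),r)
go(450,-210,330,90)
E
```

```text
[431.96760709 231.84231339 292.97710273] [ 0.13  0.02  0.06 -0.04 -0.03  0.03  0.24]
[  0  59  18  39 556] 5.4 ((299.3849182128906, -124.91679382324219), (24.221317291259766, 48.983909606933594), 74.37154388427734)
[ 314  166   41  122 3876] 10.0 ((511.0562744140625, 315.8597717285156), (180.5187530517578, 46.43763732910156), 6.844600677490234)
[ 255  208   49   57 2265] 9.9 ((519.878173828125, 236.75936889648438), (81.88751220703125, 60.45634841918945), 7.2176289558410645)
[206 227  37  34 977] 9.9 ((529.9422607421875, 157.5868377685547), (52.30318832397461, 50.63185119628906), 44.38064956665039)
[ 24 290  21  23 308] 20.3 ((637.8204956054688, -157.20059204101562), (28.97941780090332, 57.123477935791016), 63.702877044677734)
off [-0.02   -0.4417 -0.0371] dr [-0.   0.1 -0.3] yaw0 89.7 j7 1.04 t 2.0 w 85.7
```

The three recesses read 10 mm high with sizes matching the description, at a heading of 6.9°. Next I look over the mat.

Emit:
jog_arm(dr=[[0,0,0],[0,0,0],[0,0,0],[0,0,0],[0,0,0],[0,0,0],[0,0,0],[0,0,0]], offset=[[-0.02,-0.44,0.0],[-0.02,-0.44,0.0],[-0.02,-0.44,0.0],[-0.02,-0.44,0.0],[-0.02,-0.44,0.0],[-0.02,-0.44,0.0],[-0.02,-0.44,0.0],[-0.02,-0.44,0.0]], jaw=[1,1,1,1,1,1,1,1])

```text
time_s: 3.05
tool_pos: [449.6, -207.9, 292.2]
tool_rot: [-0.007, -3.141, 0.002]
wrist_force: [-0.3, 0.7, -0.6]
gripper_width: 85.5
finger_force: 0.0
```

```bash
python3 - <<'E'
from h import *
st,im,P=snap('wrist');save(im,'w2.png',1.4);np.savez('w2.npz',P=P,im=im)
print(st['tool_pos'],st['joint_vel'].round(2))
for n in ['syringe_full','syringe_spent','thread_spool','guide_box','spent_tray','varnish_jar']:
    for m in masks_of(n,'wrist')[:4]:
        k=m['mask']; q=P[k]; q=q[~np.isnan(q[:,0])]
        t=np.percentile(q[:,2],90)
        r=cv2.minAreaRect(q[q[:,2]>t-(8 if n!='spent_tray' else 30)][:,:2].astype(np.float32))
        print(n,round(m['p'],2),np.array(m['box']).astype(int),'top',t.round(1),np.array(r[0]).round(1),np.array(r[1]).round(1),round(r[2],1))
E
```

```text
[ 449.62227541 -207.91867769  292.24973811] [-0.02  0.   -0.05  0.01 -0.01  0.01 -0.01]
syringe_full 0.68 [338 144  35 108] top 20.9 [ 480.4 -101.4] [ 25.4 154. ] 76.5
syringe_spent 0.67 [222 192  29  74] top 21.2 [ 525.9 -271.9] [ 27.1 106.5] 73.2
thread_spool 0.88 [281 222  21  38] top 45.7 [ 534.4 -187.7] [34.2 32.7] 1.3
guide_box 0.79 [152  31  64  60] top 22.3 [ 308.3 -318.6] [45.5 67.1] 22.5
guide_box 0.55 [153 212  38  53] top 25.3 [ 538.3 -353.9] [44.5 65.9] 86.2
spent_tray 0.87 [378 204  77 100] top 11.3 [517.2 -33. ] [296.9 121.8] 49.9
varnish_jar 0.58 [205 283  27  36] top 51.4 [ 632.  -290.7] [32.4 32.5] 16.4
```

View pics/w2.png

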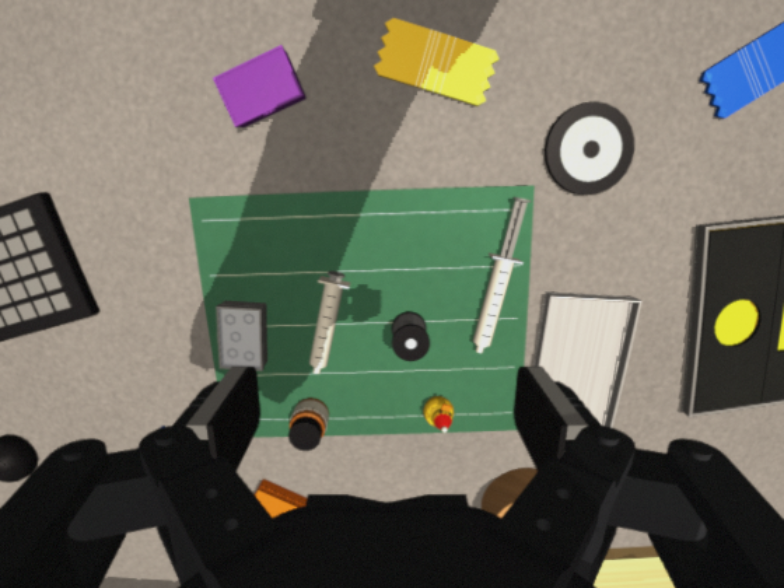

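The near view (1.4×) shows the full syringe at (500,275) with its plunger drawn out toward the robot. The spent one is at (328,320), the spool at (410,335) and the grey box at (241,336). The jar is at (308,423), the steel tray at (588,350) and the duck at (438,412). The purple box at (260,87) is ignored. Next I refine the poses from the cloud.

```bash
python3 - <<'E'
from h import *
P=np.load('w2.npz')['P'].reshape(-1,3);P=P[~np.isnan(P[:,0])]
def sel(P,c,r,z0,z1):
    return P[(np.hypot(P[:,0]-c[0],P[:,1]-c[1])<r)&(P[:,2]>z0)&(P[:,2]<z1)]
for n,c,a in [('full',(480,-101),-13.5),('spent',(526,-272),-16.8)]:
    q=sel(P,c,90,6,30)
    for _ in range(3):
        u=np.array([np.cos(np.radians(a)),np.sin(np.radians(a))]);v=np.array([-u[1],u[0]])
        s=(q[:,:2]-c)@u;t=(q[:,:2]-c)@v
        k=(abs(t)<9.5)&(s>-5)&(s<60)&(q[:,2]>15); b=np.polyfit(s[k],t[k],1)
        c=c+v*b[1];a+=np.degrees(np.arctan(b[0]))
    s=(q[:,:2]-c)@u;t=(q[:,:2]-c)@v;k=abs(t)<16
    print(n,c.round(1),round(a,1),'ends',np.percentile(s[k],[.3,99.7]).round(1),'flange s',s[k&(abs(t)>12)].round(0),'zmax',np.percentile(q[k,2],95).round(1))
q=sel(P,(534,-188),25,40,50);print('spool',cv2.minEnclosingCircle(q[:,:2].astype(np.float32)),np.median(q[:,2]))
for f in ['w1','w2']:
    W=np.load(f+'.npz')['P'].reshape(-1,3)
    k=(abs(W[:,0]-581)<100)&(abs(W[:,1]+5)<62)&(W[:,2]>9)&(W[:,2]<19)
    q=W[k];print(f,'tray rim',len(q),cv2.minAreaRect(q[:,:2].astype(np.float32)))
E
```

```text
full [480.3 -99.8] -11.8 ends [-77.1  78.2] flange s [-20. -21. -19. -20. -21. -19. -20. -19. -21. -21. -21. -21. -20. -20.
 -21.] zmax 21.4
spent [ 527.  -268.5] -12.9 ends [-53.   89.6] flange s [-45. -44. -45. -45. -45. -45. -44. -45. -45. -43. -43. -43. -45. -45.
 -45. -43. -44.] zmax 21.6
spool ((535.2337646484375, -186.92025756835938), 18.362340927124023) 44.89033353348799
w1 tray rim 696 ((580.437255859375, -4.894145965576172), (95.97736358642578, 159.39402770996094), 86.2694091796875)
w2 tray rim 624 ((574.0271606445312, -4.812034606933594), (96.40038299560547, 147.43898010253906), 86.74114227294922)
```

```bash
python3 -c "
from h import *
go(528.5,-268.8,80,75.5)"
```

```text
off [-0.0781 -0.0653  0.2124] dr [ 0.   0.  14.6] yaw0 90.1 j7 2.04 t 3.4 w 85.5
```

Emit:
jog_arm(dr=[[0,0,14.6],[0,0,14.6],[0,0,14.6],[0,0,14.6],[0,0,14.6],[0,0,14.6],[0,0,14.6],[0,0,14.6]], offset=[[-0.078,-0.065,0.212],[-0.078,-0.065,0.212],[-0.078,-0.065,0.212],[-0.078,-0.065,0.212],[-0.078,-0.065,0.212],[-0.078,-0.065,0.212],[-0.078,-0.065,0.212],[-0.078,-0.065,0.212]], jaw=[0.2,0.2,0.2,0.2,0.2,0.2,0.2,0.2])

```text
time_s: 4.4
tool_pos: [528.4, -269.7, 81.6]
tool_rot: [0.399, 3.114, -0.0]
wrist_force: [0.3, -0.3, 0.2]
gripper_width: 51.5
finger_force: 0.0
```

```bash
python3 -c "
from h import *
st,im,P=snap('wrist');save(im,'w3.png',1)
go(528.5,-268.8,16,75.5)"
```

```text
off [0.0002 0.001  0.0654] dr [ 0.   0.1 -0.1] yaw0 75.4 j7 2.09 t 4.5 w 51.2
```

View pics/w3.png

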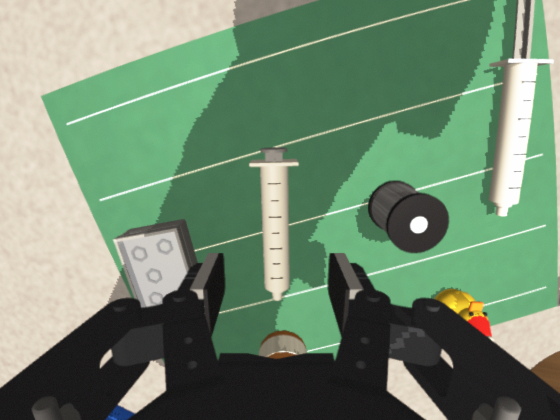

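The tool is lined up with the spent syringe (flange at (274,160), tip at (278,297), plunger pushed in). The grey box at (155,265), with hex guides under its clear lid, is confirmed as the right box.

Emit:
jog_arm(dr=[[0,0,0],[0,0,0],[0,0,0],[0,0,0],[0,0,0],[0,0,0],[0,0,0],[0,0,0]], offset=[[0,0.001,0.035],[0,0.001,0.055],[0,0.001,0.065],[0,0.001,0.065],[0,0.001,0.065],[0,0.001,0.065],[0,0.001,0.065],[0,0.001,0.065]], jaw=[0.2,0.2,0.2,0.2,-1,-1,-1,-1], grip_force=30)

```text
time_s: 5.45
tool_pos: [528.5, -269.3, 16.2]
tool_rot: [0.399, 3.115, -0.0]
wrist_force: [-1.1, 0.5, 5.7]
gripper_width: 16.3
finger_force: 29.0
```

Emit:
jog_arm(dr=[[0,0,0],[0,0,0],[0,0,0],[0,0,0],[0,0,0],[0,0,0],[0,0,0],[0,0,0]], offset=[[0,0,0],[0,0,0],[0,0,-0.03],[0,0,-0.06],[0,0,-0.1],[0,0,-0.1],[0,0,-0.1],[0,0,-0.1]], jaw=[-1,-1,-1,-1,-1,-1,-1,-1])

```text
time_s: 6.45
tool_pos: [527.7, -268.8, 114.5]
tool_rot: [-0.399, -3.115, -0.0]
wrist_force: [-0.0, 0.9, -1.3]
gripper_width: 16.5
finger_force: 29.6
```

```bash
python3 -c "
from h import *
st,im,P=snap('wrist');save(im,'w4.png',1)
print(st['tool_pos'],st['finger_force'])
go(580.5,-5,116,86.3)"
```

```text
[ 527.73198592 -268.81034414  114.46807753] 29.58772301673889
off [ 0.0155  0.2687 -0.0015] dr [  0.   -0.1 -10.9] yaw0 75.4 j7 2.07 t 6.5 w 16.7
```

View pics/w4.png

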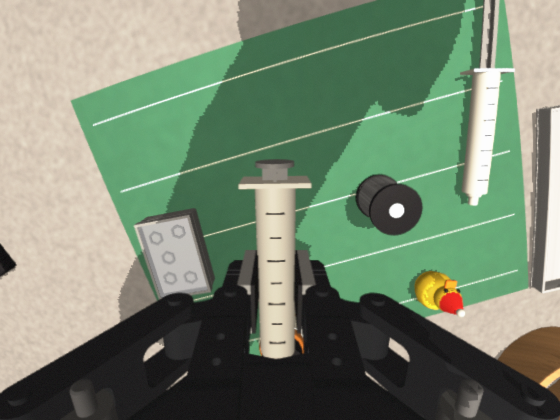

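The spent syringe is held level: barrel at (275,270), flange at (275,183). On to the steel tray.

Emit:
jog_arm(dr=[[0,0,-11],[0,0,-11],[0,0,-11],[0,0,-11],[0,0,-11],[0,0,-11],[0,0,-11],[0,0,-11]], offset=[[0.0155,0.269,0],[0.0155,0.269,0],[0.0155,0.269,0],[0.0155,0.269,0],[0.0155,0.269,0],[0.0155,0.269,0],[0.0155,0.269,0],[0.0155,0.269,0]], jaw=[-1,-1,-1,-1,-1,-1,-1,-1])

```text
time_s: 7.5
tool_pos: [580.8, -6.5, 115.3]
tool_rot: [-0.103, -3.14, 0.001]
wrist_force: [0.5, -0.1, -0.6]
gripper_width: 16.5
finger_force: 29.6
```

```bash
python3 -c "
from h import *
go(580.5,-5,18,86.3)"
```

```text
off [0.0004 0.0015 0.0973] dr [-0. -0. -0.] yaw0 86.3 j7 1.76 t 7.5 w 16.5
```

Emit:
jog_arm(dr=[[0,0,0],[0,0,0],[0,0,0],[0,0,0],[0,0,0],[0,0,0],[0,0,0],[0,0,0]], offset=[[0,0.001,0.05],[0,0.001,0.08],[0,0.001,0.095],[0,0.001,0.0985],[0,0.001,0.0985],[0,0.001,0.0985],[0,0.001,0.0985],[0,0.001,0.0985]], jaw=[-1,-1,-1,-1,-1,-1,-0.2,-0.2])

```text
time_s: 8.5
tool_pos: [581.3, -3.8, 17.2]
tool_rot: [0.099, 3.139, 0.0]
wrist_force: [0.3, 0.7, 0.3]
gripper_width: 34.2
finger_force: 0.0
```

Emit:
jog_arm(dr=[[0,0,0],[0,0,0],[0,0,0],[0,0,0],[0,0,0],[0,0,0],[0,0,0],[0,0,0]], offset=[[0,0,0],[0,0,0],[0,0,-0.03],[0,0,-0.08],[0,0,-0.1],[0,0,-0.1],[0,0,-0.1],[0,0,-0.1]], jaw=[-0.2,-0.2,-0.2,-0.2,0,0,0.2,0.2])

```text
time_s: 9.5
tool_pos: [580.6, -3.9, 115.7]
tool_rot: [-0.099, -3.138, 0.001]
wrist_force: [-0.1, 0.3, 0.3]
gripper_width: 51.5
finger_force: 0.0
```

```bash
python3 -c "
from h import *
st,im,P=snap('wrist');save(im,'w5.png',1)
q=P.reshape(-1,3);q=q[(abs(q[:,0]-580)<70)&(abs(q[:,1]+5)<38)&(q[:,2]>8)&(q[:,2]<30)]
print(len(q),np.percentile(q[:,2],[50,95]),cv2.minAreaRect(q[:,:2].astype(np.float32)))
go(505.7-8,-105.1+2,110,77.5)"
```

```text
2895 [17.88724148 19.85988357] ((581.1351318359375, -0.2216930389404297), (108.72476959228516, 29.040260314941406), 0.5052933096885681)
off [ 0.0765 -0.1042  0.006 ] dr [-0.  -0.1  8.9] yaw0 86.4 j7 1.75 t 9.6 w 51.3
```

View pics/w5.png

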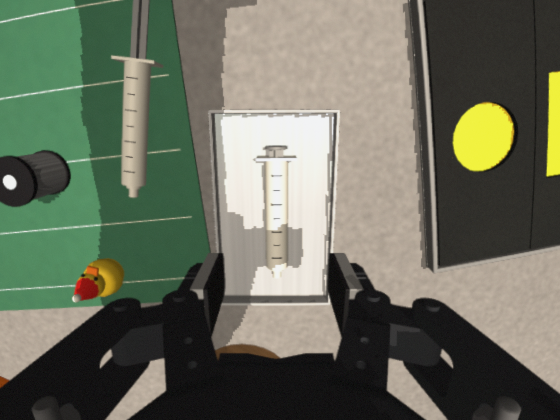

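The spent syringe lies flat in the steel tray, at (276,210). Next is the full syringe.

Emit:
jog_arm(dr=[[0,0,9],[0,0,9],[0,0,9],[0,0,9],[0,0,9],[0,0,9],[0,0,9],[0,0,9]], offset=[[0.0765,-0.104,0],[0.0765,-0.104,0],[0.0765,-0.104,0],[0.0765,-0.104,0],[0.0765,-0.104,0],[0.0765,-0.104,0],[0.0765,-0.104,0],[0.0765,-0.104,0]], jaw=[0.2,0.2,0.2,0.2,0.2,0.2,0.2,0.2])

```text
time_s: 10.55
tool_pos: [498.3, -102.6, 116.8]
tool_rot: [-0.345, -3.123, 0.0]
wrist_force: [0.1, -1.0, -0.1]
gripper_width: 50.8
finger_force: 0.0
```

```bash
python3 -c "
from h import *
st,im,P=snap('wrist');save(im,'w6.png',1)
q=P.reshape(-1,3);q=q[(abs(q[:,0]-480)<95)&(abs(q[:,1]+105)<45)&(q[:,2]>8)&(q[:,2]<30)]
print(cv2.minAreaRect(q[:,:2].astype(np.float32)))
b=q[q[:,2]>19];c=b[:,:2].mean(0);vx,vy,x0,y0=cv2.fitLine(b[:,:2].astype(np.float32),cv2.DIST_HUBER,0,.01,.01).ravel();print(np.degrees(np.arctan(vy/vx)),x0,y0)
u=np.array([vx,vy])*np.sign(vx);v=np.array([-u[1],u[0]]);s=(q[:,:2]-[x0,y0])@u;t=(q[:,:2]-[x0,y0])@v
f=s[(abs(t)>11)&(abs(t)<18)];print('fl',np.median(f),'ends',np.percentile(s,[.3,99.7]),'origin',[x0,y0]+u*(np.median(f)+46))
go(497.7,-103.1,16,77.5)"
```

```text
((481.499267578125, -98.78759002685547), (29.757368087768555, 157.40008544921875), 78.42631530761719)
-12.368678 499.86853 -102.61274
fl -40.23349429997493 ends [-96.81914594  58.36328116] origin [ 505.50119269 -103.8479331 ]
off [ 0.0005 -0.0005  0.1008] dr [-0.   0.  -0.1] yaw0 77.4 j7 1.81 t 10.6 w 51.7
```

View pics/w6.png

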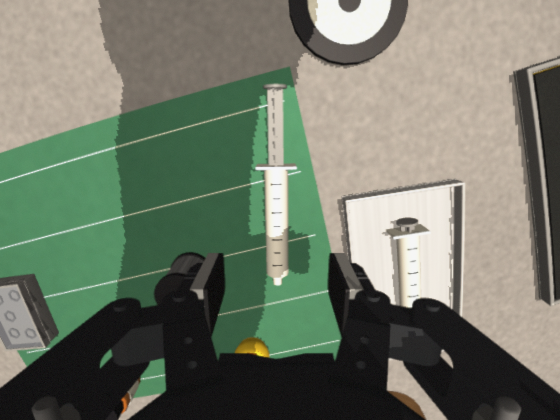

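The tool is aligned with the full syringe: flange (276,168), tip (278,280), thumb plate (275,87). The cloud fit agrees, so I grasp it.

Emit:
jog_arm(dr=[[0,0,0],[0,0,0],[0,0,0],[0,0,0],[0,0,0],[0,0,0],[0,0,0],[0,0,0]], offset=[[0,0,0.05],[0,0,0.08],[0,0,0.095],[0,0,0.1005],[0,0,0.1005],[0,0,0.1005],[0,0,0.1005],[0,0,0.1005]], jaw=[0.2,0.2,0.2,0.2,0.2,-1,-1,-1])

```text
time_s: 11.6
tool_pos: [498.6, -102.8, 17.0]
tool_rot: [0.345, 3.121, 0.0]
wrist_force: [-1.8, -0.0, 8.8]
gripper_width: 16.6
finger_force: 29.0
```

Emit:
jog_arm(dr=[[0,0,0],[0,0,0],[0,0,0],[0,0,0],[0,0,0],[0,0,0],[0,0,0],[0,0,0]], offset=[[0,0,0],[0,0,0],[0,0,-0.02],[0,0,-0.05],[0,0,-0.08],[0,0,-0.09],[0,0,-0.09],[0,0,-0.09]], jaw=[-1,-1,-1,-1,-1,-1,-1,-1])

```text
time_s: 12.6
tool_pos: [497.7, -102.7, 105.4]
tool_rot: [-0.345, -3.121, 0.0]
wrist_force: [-0.5, 0.5, -0.4]
gripper_width: 16.9
finger_force: 29.7
```

```bash
python3 -c "
from h import *
c=np.array([511.1,315.9])+18.5*np.array([np.cos(np.radians(6.9)),np.sin(np.radians(6.9))]);print(c)
go(*c,106,96.9)"
```

```text
[529.46601083 318.12253152]
off [ 0.0609  0.4176 -0.0006] dr [ -0.   -0.1 -19.5] yaw0 77.4 j7 1.82 t 12.6 w 16.9
```

Emit:
jog_arm(dr=[[0,0,-19.5],[0,0,-19.5],[0,0,-19.5],[0,0,-19.5],[0,0,-19.5],[0,0,-19.5],[0,0,-19.5],[0,0,-19.5]], offset=[[0.008,0.052,0],[0.016,0.104,0],[0.024,0.156,0],[0.032,0.209,0],[0.04,0.261,0],[0.048,0.313,0],[0.055,0.365,0],[0.061,0.4175,0]], jaw=[-1,-1,-1,-1,-1,-1,-1,-1])

```text
time_s: 13.6
tool_pos: [529.4, 319.4, 105.0]
tool_rot: [0.188, -3.134, 0.001]
wrist_force: [0.2, -0.2, -0.6]
gripper_width: 16.9
finger_force: 29.7
```

```bash
python3 -c "
from h import *
read_state();grab_frame('wrist');grab_frame('wrist');grab_frame('wrist')
st,im,P=snap('wrist');save(im,'w7.png',1)
hsv=cv2.cvtColor(im,cv2.COLOR_RGB2HSV);k=cv2.inRange(hsv,(22,120,80),(38,255,255))
n,l,s,c=cv2.connectedComponentsWithStats(k)
for i in range(1,n):
    if s[i,4]>300:
        q=P[l==i];q=q[~np.isnan(q[:,0])];print(s[i],np.median(q[:,2]),cv2.minAreaRect(q[:,:2].astype(np.float32)))
print(st['tool_pos'])
go(529.5,318.1,30,96.9)"
```

```text
[ 239   65   24  129 2690] 9.814359247552602 ((466.8915100097656, 297.75054931640625), (87.65669250488281, 19.050168991088867), 6.889749050140381)
[ 289   65   18  126 2016] 9.781489572685217 ((462.5117492675781, 326.2809753417969), (85.98013305664062, 13.518454551696777), 6.431475639343262)
[ 121  139   86  106 8062] 9.761558095869844 ((520.0045776367188, 236.8755645751953), (81.06564331054688, 59.558265686035156), 6.740579605102539)
[  32  160   62   66 3165] 9.762736047840548 ((529.676025390625, 156.9234619140625), (51.256568908691406, 52.473793029785156), 41.71403884887695)
[242 205  15  48 624] 9.973287338335368 ((531.1482543945312, 302.09674072265625), (14.400689125061035, 52.52424621582031), 88.91254425048828)
[528.73576639 320.61075528 104.54205914]
off [-0.0004 -0.0002  0.0748] dr [-0.1 -0.1  0.1] yaw0 97.0 j7 1.36 t 13.8 w 16.8
```

View pics/w7.png

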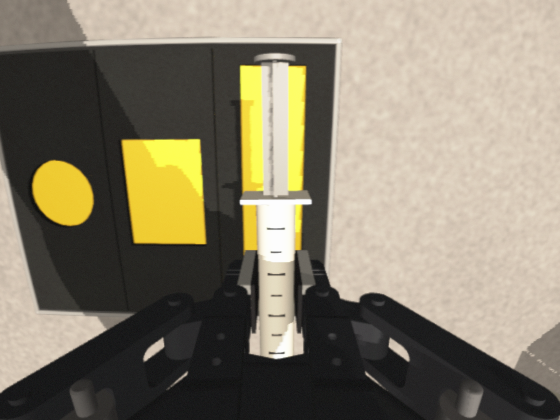

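The full syringe hangs level over the long recess: barrel (276,280), thumb plate (275,57), recess strip x 240–307. I lower it and let go.

Emit:
jog_arm(dr=[[0,0,0],[0,0,0],[0,0,0],[0,0,0],[0,0,0],[0,0,0],[0,0,0],[0,0,0]], offset=[[0,0,0.03],[0,0,0.055],[0,0,0.07],[0,0,0.0765],[0,0,0.0765],[0,0,0.0765],[0,0,0.0765],[0,0,0.0765]], jaw=[-1,-1,-1,-1,-1,-1,-1,-0.3])

```text
time_s: 14.8
tool_pos: [530.0, 318.1, 30.2]
tool_rot: [-0.189, 3.135, 0.0]
wrist_force: [0.9, 0.9, 0.1]
gripper_width: 29.7
finger_force: 0.0
```

Emit:
jog_arm(dr=[[0,0,0],[0,0,0],[0,0,0],[0,0,0],[0,0,0],[0,0,0],[0,0,0],[0,0,0]], offset=[[0,0,0],[0,0,0],[0,0,0],[0,0,-0.03],[0,0,-0.08],[0,0,-0.11],[0,0,-0.11],[0,0,-0.11]], jaw=[-0.2,-0.2,-0.2,-0.2,0,0,0.3,0.3])

```text
time_s: 15.8
tool_pos: [529.5, 317.9, 139.1]
tool_rot: [0.189, -3.135, 0.001]
wrist_force: [-0.2, 0.3, -0.0]
gripper_width: 55.6
finger_force: 0.0
```

```bash
python3 -c "
from h import *
st,im,P=snap('wrist');save(im,'w8.png',1)
C=np.array([511.1,315.9]);a=np.radians(6.9);u=np.array([np.cos(a),np.sin(a)]);v=np.array([-u[1],u[0]])
q=P.reshape(-1,3);s=(q[:,:2]-C)@u;t=(q[:,:2]-C)@v
k=(abs(s)<95)&(abs(t)<25)&(q[:,2]>17);
s,t,z=s[k],t[k],q[k,2]
print('ends',np.percentile(s,[.3,99.7]),'flange',np.median(s[(abs(t-np.median(t))>11)]),np.median(t))
for a,b in [(-80,-60),(-60,-40),(-10,10),(10,30),(30,50),(50,65)]:
    m=(s>a)&(s<b); print(a,b,m.sum(),np.percentile(z[m],95).round(1) if m.any() else 0,np.median(t[m]).round(1))
go(535,-187,130,90)"
```

```text
ends [-75.46374032  70.56496849] flange 0.6237604627507809 -0.173047992808821
-80 -60 355 26.9 -1.2
-60 -40 366 24.7 -0.4
-10 10 16955 227.7 -0.1
10 30 497 28.4 0.4
30 50 465 28.4 0.4
50 65 321 28.4 1.2
off [ 0.0549 -0.5017  0.0092] dr [-0.  -0.1  6.9] yaw0 96.9 j7 1.34 t 15.8 w 55.5
```

View pics/w8.png

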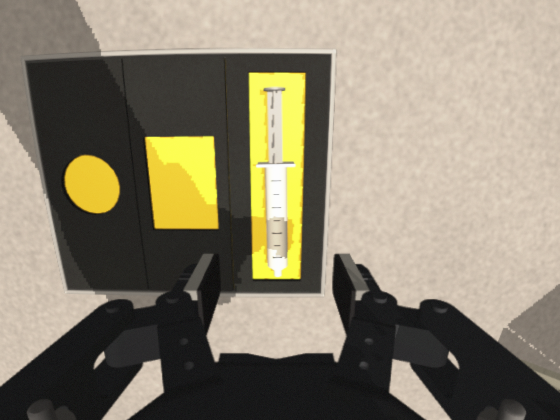

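The full syringe lies down in the long recess (276,180) with its plunger still out, and the barrel top at 28.4 mm is as it should be. Next is the spool.

Emit:
jog_arm(dr=[[0,0,7],[0,0,7],[0,0,7],[0,0,7],[0,0,7],[0,0,7],[0,0,7],[0,0,7]], offset=[[0.055,-0.502,0.009],[0.055,-0.502,0.009],[0.055,-0.502,0.009],[0.055,-0.502,0.009],[0.055,-0.502,0.009],[0.055,-0.502,0.009],[0.055,-0.502,0.009],[0.055,-0.502,0.009]], jaw=[0.4,0.4,0.4,0.4,0.4,0.4,0.4,0.4])

```text
time_s: 16.85
tool_pos: [534.7, -183.8, 130.0]
tool_rot: [-0.003, -3.14, -0.0]
wrist_force: [0.1, 0.6, -0.1]
gripper_width: 60.1
finger_force: 0.0
```

Emit:
jog_arm(dr=[[0,0,7],[0,0,0],[0,0,0],[0,0,0],[0,0,0],[0,0,0],[0,0,0],[0,0,0]], offset=[[0,0,0],[0,0,0],[0,0,0],[0,0,0],[0,0,0],[0,0,0],[0,0,0],[0,0,0]], jaw=[0.4,0.4,0.4,0.4,0.4,0.4,0.4,0.4])

```text
time_s: 17.85
tool_pos: [535.4, -181.9, 130.9]
tool_rot: [0.003, 3.142, -0.0]
wrist_force: [0.6, -0.7, 0.1]
gripper_width: 59.7
finger_force: 0.0
```

```bash
python3 -c "
from h import *
st,im,P=snap('wrist');save(im,'w9.png',1)
q=P.reshape(-1,3);q=q[(np.hypot(q[:,0]-535,q[:,1]+187)<26)&(q[:,2]>40)&(q[:,2]<50)]
print(len(q),cv2.minEnclosingCircle(q[:,:2].astype(np.float32)) if len(q) else '',st['tool_pos'])
go(535.2,-187,31,90)"
```

```text
1831 ((535.3246459960938, -186.3903045654297), 18.201335906982422) [ 535.37329389 -181.92849867  130.94865938]
off [ 0.0002 -0.005   0.0999] dr [-0.   0.  -0.1] yaw0 89.9 j7 2.14 t 17.9 w 59.3
```

View pics/w9.png

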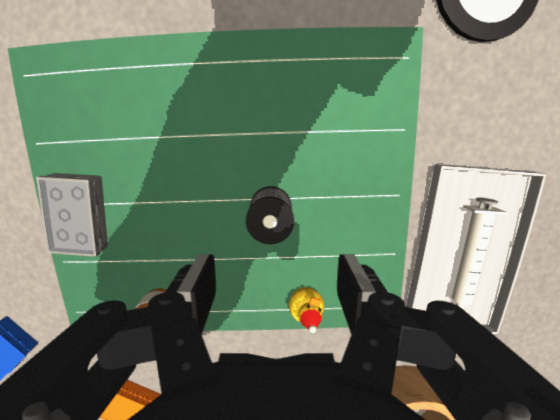

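The spool is at (270,215), slightly left of the tool. I shift by 4.5 mm and grasp it.

Emit:
jog_arm(dr=[[0,0,0],[0,0,0],[0,0,0],[0,0,0],[0,0,0],[0,0,0],[0,0,0],[0,0,0]], offset=[[0,-0.0045,0.03],[0,-0.0045,0.06],[0,-0.0045,0.085],[0,-0.0045,0.1],[0,-0.0045,0.1],[0,-0.0045,0.1],[0,-0.0045,0.1],[0,-0.0045,0.1]], jaw=[0.4,0.4,0.4,0.4,0.4,-1,-1,-1])

```text
time_s: 18.9
tool_pos: [535.9, -186.7, 32.0]
tool_rot: [0.003, 3.14, -0.001]
wrist_force: [-1.7, -0.2, 5.9]
gripper_width: 34.1
finger_force: 29.2
```

Emit:
jog_arm(dr=[[0,0,0],[0,0,0],[0,0,0],[0,0,0],[0,0,0],[0,0,0],[0,0,0],[0,0,0]], offset=[[0,0,0],[0,0,0],[0,0,-0.02],[0,0,-0.05],[0,0,-0.09],[0,0,-0.1],[0,0,-0.1],[0,0,-0.1]], jaw=[-1,-1,-1,-1,-1,-1,-1,-1])

```text
time_s: 19.9
tool_pos: [535.0, -186.2, 130.3]
tool_rot: [-0.003, -3.141, -0.0]
wrist_force: [-0.4, 0.0, -0.9]
gripper_width: 34.0
finger_force: 29.9
```

```bash
python3 -c "
from h import *
go(529.7,157.2,131,96.9)"
```

```text
off [ 0.0059  0.3434 -0.0006] dr [ 0.  -0.1 -7. ] yaw0 89.9 j7 2.15 t 19.9 w 34.0
```

Emit:
jog_arm(dr=[[0,0,-7],[0,0,-7],[0,0,-7],[0,0,-7],[0,0,-7],[0,0,-7],[0,0,-7],[0,0,-7]], offset=[[0.001,0.05,0],[0.002,0.1,0],[0.003,0.15,0],[0.004,0.2,0],[0.005,0.25,0],[0.006,0.3,0],[0.006,0.3435,0],[0.006,0.3435,0]], jaw=[-1,-1,-1,-1,-1,-1,-1,-1])

```text
time_s: 20.9
tool_pos: [529.1, 160.5, 129.7]
tool_rot: [0.196, -3.134, -0.0]
wrist_force: [-0.5, -0.2, -0.8]
gripper_width: 34.0
finger_force: 30.0
```

```bash
python3 -c "
from h import *
grab_frame('wrist');grab_frame('wrist')
st,im,P=snap('wrist');save(im,'w10.png',1)
go(529.7,157.2,40,96.9)"
```

```text
off [-0.0001  0.0013  0.0903] dr [-0.1 -0.1 -0.1] yaw0 96.8 j7 1.6 t 21.1 w 34.2
```

View pics/w10.png

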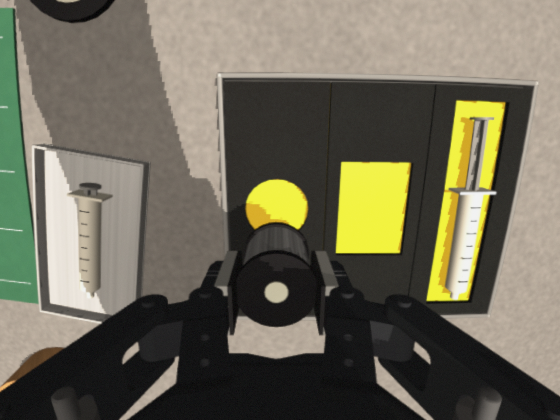

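The spool is held upright at (276,275), with the round recess below it at (277,207). I lower it and release.

Emit:
jog_arm(dr=[[0,0,0],[0,0,0],[0,0,0],[0,0,0],[0,0,0],[0,0,0],[0,0,0],[0,0,0]], offset=[[0,0.001,0.03],[0,0.001,0.06],[0,0.001,0.08],[0,0.001,0.0895],[0,0.001,0.0895],[0,0.001,0.0895],[0,0.001,0.0895],[0,0.001,0.0895]], jaw=[-1,-1,-1,-1,-1,-1,-1,-1])

```text
time_s: 22.05
tool_pos: [530.1, 158.2, 41.8]
tool_rot: [-0.189, 3.135, 0.0]
wrist_force: [-0.1, 0.5, -0.5]
gripper_width: 34.1
finger_force: 30.0
```

Emit:
jog_arm(dr=[[0,0,0],[0,0,0],[0,0,0],[0,0,0],[0,0,0],[0,0,0],[0,0,0],[0,0,0]], offset=[[0,0,0],[0,0,0],[0,0,0],[0,0,-0.02],[0,0,-0.05],[0,0,-0.09],[0,0,-0.1],[0,0,-0.1]], jaw=[0.3,0.3,0.3,0.3,0.3,0.4,0.5,0.5])

```text
time_s: 23.05
tool_pos: [530.2, 158.3, 142.4]
tool_rot: [-0.189, 3.134, 0.001]
wrist_force: [0.3, 0.6, -0.4]
gripper_width: 64.3
finger_force: 0.0
```

```bash
python3 -c "
from h import *
st,im,P=snap('wrist');save(im,'w11.png',1)
q=P.reshape(-1,3);q=q[(np.hypot(q[:,0]-530,q[:,1]-157)<30)&(q[:,2]>44)&(q[:,2]<60)]
print(len(q),np.percentile(q[:,2],[5,50,95]),cv2.minEnclosingCircle(q[:,:2].astype(np.float32)))
go(538.3,-353.9,150,86.2)"
```

```text
1781 [50.63099596 51.83011958 52.86153009] ((529.4227905273438, 158.2857666015625), 18.168691635131836)
off [ 0.0529 -0.5094 -0.0087] dr [ 0.   0.  10.7] yaw0 96.9 j7 1.59 t 23.1 w 63.9
```

The spool top is at 51.8 mm (52 expected), 1 mm off centre. Next is the box.

Emit:
jog_arm(dr=[[0,0,10.7],[0,0,10.7],[0,0,10.7],[0,0,10.7],[0,0,10.7],[0,0,10.7],[0,0,10.7],[0,0,10.7]], offset=[[0.053,-0.5095,0],[0.053,-0.5095,0],[0.053,-0.5095,0],[0.053,-0.5095,0],[0.053,-0.5095,0],[0.053,-0.5095,0],[0.053,-0.5095,0],[0.053,-0.5095,0]], jaw=[0.6,0.6,0.6,0.6,0.6,0.6,0.6,0.6])

```text
time_s: 24.1
tool_pos: [537.5, -343.6, 140.1]
tool_rot: [-0.104, -3.138, -0.001]
wrist_force: [0.4, -0.0, 0.7]
gripper_width: 68.3
finger_force: 0.0
```

```bash
python3 -c "
from h import *
for i in range(6): grab_frame('wrist')
st,im,P=snap('wrist');save(im,'w12.png',1)
q=P.reshape(-1,3);q=q[(np.hypot(q[:,0]-538,q[:,1]+354)<50)&(q[:,2]>20)&(q[:,2]<30)]
print(len(q),np.median(q[:,2]),cv2.minAreaRect(q[:,:2].astype(np.float32)),st['tool_pos'])
go(538.3,-353.9,15,86.2)"
```

```text
4041 24.327508286458766 ((538.3717041015625, -354.83648681640625), (44.22883605957031, 66.16426086425781), 85.90367889404297) [ 538.11220162 -340.68761133  140.41399575]
off [-0.0009 -0.0136  0.1257] dr [ 0.1 -0.1  0.1] yaw0 86.3 j7 2.34 t 24.4 w 68.5
```

View pics/w12.png

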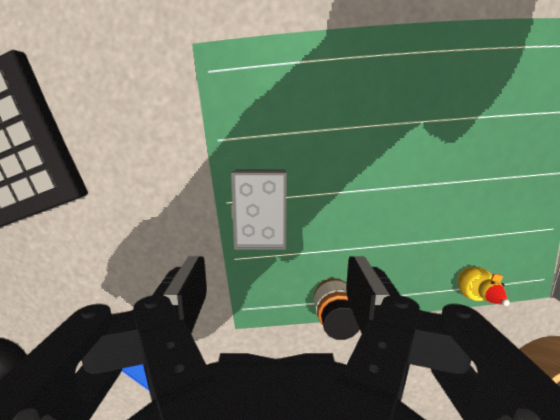

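The grey box is at (259,209), with five hex guides under its lid. It measures 44×66 mm at 24 mm high. I shift 14.5 mm, descend and grasp.

Emit:
jog_arm(dr=[[0,0,-0.3],[0,0,-0.3],[0,0,-0.3],[0,0,-0.3],[0,0,-0.3],[0,0,-0.3],[0,0,-0.3],[0,0,-0.3]], offset=[[-0.0005,-0.0145,0],[-0.0005,-0.0145,0.03],[-0.0005,-0.0145,0.06],[-0.0005,-0.0145,0.08],[-0.0005,-0.0145,0.08],[-0.0005,-0.0145,0.08],[-0.0005,-0.0145,0.08],[-0.0005,-0.0145,0.08]], jaw=[0.6,0.6,0.6,0.6,0.6,0.6,0.6,0.6])

```text
time_s: 25.45
tool_pos: [538.0, -356.5, 62.1]
tool_rot: [0.096, 3.139, -0.001]
wrist_force: [-0.4, -1.3, -0.6]
gripper_width: 67.9
finger_force: 0.0
```

```bash
python3 -c "
from h import *
go(538.3,-354.8,15.5,85.9)"
```

```text
off [-0.0001  0.0018  0.0466] dr [-0.   0.1  0.6] yaw0 86.5 j7 2.41 t 25.4 w 67.9
```

Emit:
jog_arm(dr=[[0,0,0.6],[0,0,0.6],[0,0,0.6],[0,0,0.6],[0,0,0.6],[0,0,0.6],[0,0,0.6],[0,0,0.6]], offset=[[0,0.0015,0.02],[0,0.0015,0.035],[0,0.0015,0.0465],[0,0.0015,0.0465],[0,0.0015,0.0465],[0,0.0015,0.0465],[0,0.0015,0.0465],[0,0.0015,0.0465]], jaw=[0.6,0.6,0.6,0.6,-1,-1,-1,-1], grip_force=40)

```text
time_s: 26.45
tool_pos: [538.1, -355.2, 15.6]
tool_rot: [0.113, 3.139, -0.001]
wrist_force: [-0.6, 0.4, 6.9]
gripper_width: 42.9
finger_force: 41.8
```

Emit:
jog_arm(dr=[[0,0,0],[0,0,0],[0,0,0],[0,0,0],[0,0,0],[0,0,0],[0,0,0],[0,0,0]], offset=[[0,0,0],[0,0,0],[0,0,-0.02],[0,0,-0.05],[0,0,-0.09],[0,0,-0.125],[0,0,-0.125],[0,0,-0.125]], jaw=[-1,-1,-1,-1,-1,-1,-1,-1])

```text
time_s: 27.45
tool_pos: [537.7, -354.6, 140.2]
tool_rot: [0.113, 3.139, 0.0]
wrist_force: [0.8, -0.2, -1.0]
gripper_width: 43.2
finger_force: 41.0
```

```bash
python3 -c "
from h import *
go(520,236.9,141,96.9)"
```

```text
off [ 0.06    0.5887 -0.0007] dr [  0.   0. -11.] yaw0 85.9 j7 2.35 t 27.4 w 43.2
```

Emit:
jog_arm(dr=[[0,0,-2],[0,0,-4],[0,0,-6],[0,0,-8],[0,0,-10],[0,0,-11],[0,0,-11],[0,0,-11]], offset=[[0.005,0.05,0],[0.01,0.1,0],[0.015,0.15,0],[0.02,0.2,0],[0.026,0.255,0],[0.032,0.31,0],[0.038,0.37,0],[0.044,0.43,0]], jaw=[-1,-1,-1,-1,-1,-1,-1,-1])

```text
time_s: 28.45
tool_pos: [524.0, 78.9, 139.4]
tool_rot: [0.188, -3.135, 0.001]
wrist_force: [1.1, -0.2, -0.5]
gripper_width: 43.1
finger_force: 41.0
```

```bash
python3 -c "
from h import *
go(520,236.9,141,96.9)"
```

```text
off [-0.0149  0.1573 -0.0017] dr [-0.  -0.1 -0. ] yaw0 96.9 j7 1.73 t 28.4 w 43.1
```

Emit:
jog_arm(dr=[[0,0,0],[0,0,0],[0,0,0],[0,0,0],[0,0,0],[0,0,0],[0,0,0],[0,0,0]], offset=[[-0.005,0.05,0],[-0.01,0.1,0],[-0.015,0.15,0],[-0.015,0.157,0],[-0.015,0.157,0],[-0.015,0.157,0.02],[-0.015,0.157,0.04],[-0.015,0.157,0.04]], jaw=[-1,-1,-1,-1,-1,-1,-1,-1])

```text
time_s: 29.45
tool_pos: [520.2, 233.4, 98.4]
tool_rot: [0.186, -3.134, 0.003]
wrist_force: [0.1, -0.3, -0.2]
gripper_width: 43.2
finger_force: 41.0
```

```bash
python3 -c "
from h import *
st,im,P=snap('wrist');save(im,'w13.png',1)
go(520,236.9,24,96.9)"
```

```text
off [0.0002 0.0032 0.0754] dr [-0.1 -0.1 -0.1] yaw0 96.8 j7 1.49 t 29.5 w 43.2
```

View pics/w13.png

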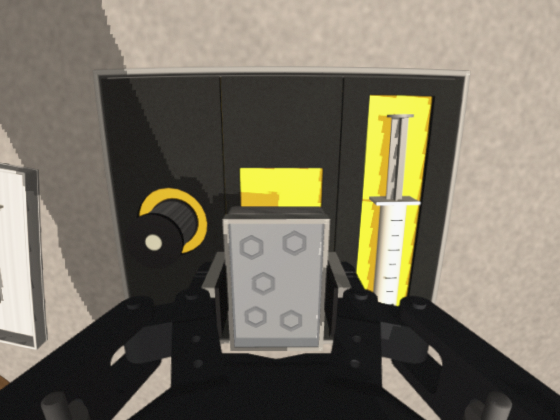

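The box is held lid up over the rectangular recess, with the recess visible at (280,187). I lower it and release.

Emit:
jog_arm(dr=[[0,0,0],[0,0,0],[0,0,0],[0,0,0],[0,0,0],[0,0,0],[0,0,0],[0,0,0]], offset=[[0,0.0025,0.02],[0,0.0025,0.045],[0,0.0025,0.065],[0,0.0025,0.073],[0,0.0025,0.0735],[0,0.0025,0.0735],[0,0.0025,0.0735],[0,0.0025,0.0735]], jaw=[-1,-1,-1,-1,-1,-1,-1,-1])

```text
time_s: 30.5
tool_pos: [520.7, 237.5, 26.8]
tool_rot: [-0.189, 3.135, 0.0]
wrist_force: [-0.6, -0.3, -1.1]
gripper_width: 43.0
finger_force: 41.0
```

Emit:
jog_arm(dr=[[0,0,0],[0,0,0],[0,0,0],[0,0,0],[0,0,0],[0,0,0],[0,0,0],[0,0,0]], offset=[[0,0,0],[0,0,0],[0,0,0],[0,0,-0.02],[0,0,-0.05],[0,0,-0.1],[0,0,-0.15],[0,0,-0.2]], jaw=[0.3,0.3,0.3,0.3,0.3,0.3,0.3,0.3])

```text
time_s: 31.5
tool_pos: [520.4, 237.0, 229.5]
tool_rot: [-0.188, 3.135, 0.001]
wrist_force: [0.4, 1.1, 0.0]
gripper_width: 55.4
finger_force: 0.0
```

```bash
python3 -c "
from h import *
for i in range(4): grab_frame('wrist')
st,im,P=snap('wrist');save(im,'w14.png',1);print(st['time_s'])
q=P.reshape(-1,3)
b=q[(np.hypot(q[:,0]-520,q[:,1]-237)<50)&(q[:,2]>26)&(q[:,2]<38)]
print(len(b),np.percentile(b[:,2],[5,50,95]),cv2.minAreaRect(b[:,:2].astype(np.float32)))
b=q[(np.hypot(q[:,0]-530,q[:,1]-157)<30)&(q[:,2]>44)&(q[:,2]<60)]
print(np.percentile(b[:,2],[5,50,95]),cv2.minEnclosingCircle(b[:,:2].astype(np.float32)))
"
```

```text
31.7
2494 [29.93232404 31.30876169 32.61199841] ((521.1073608398438, 237.0017547607422), (66.21477508544922, 45.12263107299805), 6.608331203460693)
[50.33105171 51.70607769 52.929318  ] ((529.14453125, 158.56251525878906), 18.52340316772461)
```

View pics/w14.png

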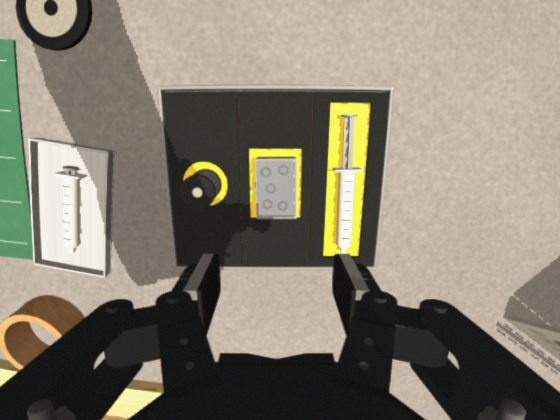

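All four are in place: spool (203,188), box (276,187), full syringe (346,185), and the spent one in the steel tray (70,210). I hand the job in.

```bash
python3 -c "
from h import *
print(hand_in())"
```

```text
the job is handed in; nothing more can be done
None
```

The kit is packed and handed in at about 32 s: the full syringe (plunger still out), spool and box are down in their recesses, the spent syringe is flat in the steel tray, and I kept clear of the jar; no verdict came back.

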